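# Put the yellow drift pin away in the full tool pocket

## Task

Lift the yellow-handled drift pin out of the stand and put it away, tip down, in the blue steel tool pocket, between the two paint markers that already crowd it: let its taper gently nudge them aside as you lower it until its tip rests on the bottom, without ramming or dropping it. Let go, leaving the pin and both markers standing in the pocket.

Things in the scene. Friction and masses are not known exactly. Their poses are not given: they have to be found in the camera images.
- drift_grip (a point): Centre of the yellow grip (26 mm across, 60 long) of a pin hung by its 34 mm collar in a stand plate; red and blue twins hang in the same row, 75 mm apart, tops 171 mm above the bench (lift the tip over them). The tip is 124 mm below this point, the top end 30 above. Below the grip: 6 mm collar, 8 mm shank 20 across, 80 mm taper to 6 at the tip. 0.2 kg. z up the pin; at the start y runs along the row.
- rack: Blue steel pocket, open on top, in a wooden base (115 x 166 x 27 mm high), all fixed. Inside 29 (x) by 80 mm (y), walls 3, rim 66 and inner floor 4 mm above the bench. Origin: its centre, at bench level; z up. Two loose markers stand in it; the gap between them (6 to 12 mm, near the middle) and those at the ends are too narrow for the pin until nudged. They slide and lean easily.
- marker_green: Stubby paint marker with a green cap, standing loose in the pocket on its +y side: round, 26 mm across, 78 mm tall, its cap tapering to 10 mm across over the top 18 mm; 50 g. Origin: centre of its foot; z along it, up.
- marker_white: The same marker with a white cap, standing loose in the pocket on its -y side. Origin: centre of its foot; z along it, up.
Mind the look-alikes: they are no part of the job. What is shaped like the marker_white but black is not meant. Leave any black look-alike of the marker_green alone.

How it is judged:
By the outcome, as a careful person would: the job done as asked, in the order asked, and still so for the second after the job is handed in, with the robot touching nothing.
It also fails if it takes over 45 s, if anything falls off the work surface, if the arm or the gripper's body presses on something with over 40 N, if the wrist force passes 120 N, or if a joint passes its speed limit or range.

## Robot

A 6-joint arm with a two-finger parallel gripper is mounted at the origin on the work surface. World frame = base frame: x ahead of the robot, y to its left, z up, the work surface at z = 0. Lengths are in m, angles in rad, forces in N, time in s.
With the tool pointing down it reaches from about 0.25 to 0.775 m from the base axis. Payload 4 kg.
Tool frame: the origin (TCP) lies midway between the tips of the shut fingers; the grasp point (between the pads) lies hold_point_z behind it (hold_point_z is the distance from the TCP to the grasp point, in m); z points along the fingers, y is the line along which they close (so a half turn about z gives the same grasp; the last joint's range is limited). The gripper opens to 94 mm and grips with 3 to 60 N. Pads are 16 mm wide; open, the fingers measure 119 mm over their backs; the gripper's body (75 mm by 177 mm) begins 78 mm behind the grasp point.
Start: joints at [-1.212, 0.087, 1.371, -0, 1.684, -0.103], TCP at [0.245, -0.492, 0.173] pointing down, gripper open.
Joint ranges: [-3.1, 3.1], [-0.76, 2.03], [0.27, 2.55], [-1.08, 4.22], [0.17, 2.65], [-2.57, 2.57]. Speed limits (rad/s): [2.79, 2.79, 3.14, 3.14, 3.14, 3.14].

## Interface

Orientations are given as a 3x3 rotation matrix whose columns are the frame's x, y, z axes.
In Python, from plant import movep, move_straight, move_j, set_gripper, sleep, solve_ik, snapshot, Unreachable, sign_off, read_t, read_q, read_qvel, read_joint_efforts, read_ee_pos, read_tool_rot, read_force, read_moment, read_gripper_width, read_grip_force, hold_point_z gives the robot as it stands. Calls block until the motion is done:
- movep(position, orientation): joint-space move of the TCP to a pose.
- move_straight(position, orientation=None, feed=0.15): straight line of the TCP; orientation=None keeps the orientation; feed is the mean speed in m/s.
- move_j(angles): joint-space move.
- set_gripper(opening, effort=None): opening from 0.0 (shut) to 1.0 (fully open); effort is the grip in N (None keeps the last); returns when the fingers have stopped.
- sleep(seconds).
- solve_ik(position, orientation): joint angles nearest the present ones, or None.
- snapshot(name): name is "side" or "top" or "wrist"; returns a dict with "frame" (384x512x3 uint8, red, green, blue), "intrinsics" (3x3 intrinsics, pixels), "extrinsics" (4x4, takes a point from world to camera coordinates). Camera axes: x right, y down, z forward; pixel columns grow to the right and rows downward; lengths in m; the calibration is good to about 2 mm. A picture is of the moment at which its call begins. There is no depth.
A pose or a line that the arm cannot do raises Unreachable and nothing moves.
- sign_off(): hands the job in; it is judged then, once.
Readings, each from a call of its own:
- read_t(): time.
- read_q(): joint angles.
- read_qvel(): joint speeds.
- read_joint_efforts(): joint torques, N m.
- read_ee_pos(): TCP position.
- read_tool_rot(): TCP orientation.
- read_force(): force on the tool from outside, world axes, zero at the start.
- read_moment(): the same for the moment, N m.
- read_gripper_width(): opening from 0.0 (shut) to 1.0 (fully open).
- read_grip_force(): force on a finger pad.
Only numpy, scipy, OpenCV 4.12 (cv2) and the standard library are available. Lean on these libraries where they do the work, as an engineer would, in place of code of your own. Each camera call takes 0.05 s, during which the arm holds its last target. There are 200 camera calls.

## Working session

There is one attempt and no reset: what is moved stays moved. The work goes in short steps, each a Python script; the robot and the scene stay as the last script left them, time stands still between calls to the robot, and variables do not carry over. Pictures are saved under pics/ and viewed, at most 11 in all, crops included, and the job is handed in when it is done.

```bash
mkdir -p pics; python3 - <<'E'
from plant import *
import cv2,numpy as np
for n in ("side","top"):
    s=snapshot(n); cv2.imwrite(f"pics/{n}0.png",cv2.resize(s["frame"][:,:,::-1],(800,600),interpolation=cv2.INTER_CUBIC))
    np.savez(f"{n}0.npz",K=s["intrinsics"],E=s["extrinsics"],f=s["frame"])
    E=s["extrinsics"];print(n,s["intrinsics"].tolist(),(-E[:3,:3].T@E[:3,3]).round(3),E[:3,:3].round(2).tolist())
print(hold_point_z if not callable(hold_point_z) else hold_point_z(),read_t(),read_tool_rot())
E
```

```text
side [[456.5982580693546, 0.0, 257.4088503808612], [0.0, 456.5982580693546, 190.2964967333609], [0.0, 0.0, 1.0]] [ 0.344 -0.746  0.603] [[0.95, -0.3, -0.02], [-0.18, -0.52, -0.83], [0.24, 0.8, -0.55]]
top [[372.11735369870127, 0.0, 261.12176409265237], [0.0, 372.11735369870127, 191.02888947546842], [0.0, 0.0, 1.0]] [ 0.391 -0.015  0.939] [[0.03, -1.0, -0.0], [-0.98, -0.03, -0.17], [0.17, 0.01, -0.98]]
0.0188 0.1 [[ 8.95272495e-01  4.45518376e-01 -7.32046612e-04]
 [ 4.45518956e-01 -8.95270731e-01  1.78261317e-03]
 [ 1.38807019e-04 -1.92206518e-03 -9.99998143e-01]]
```

View pics/side0.png

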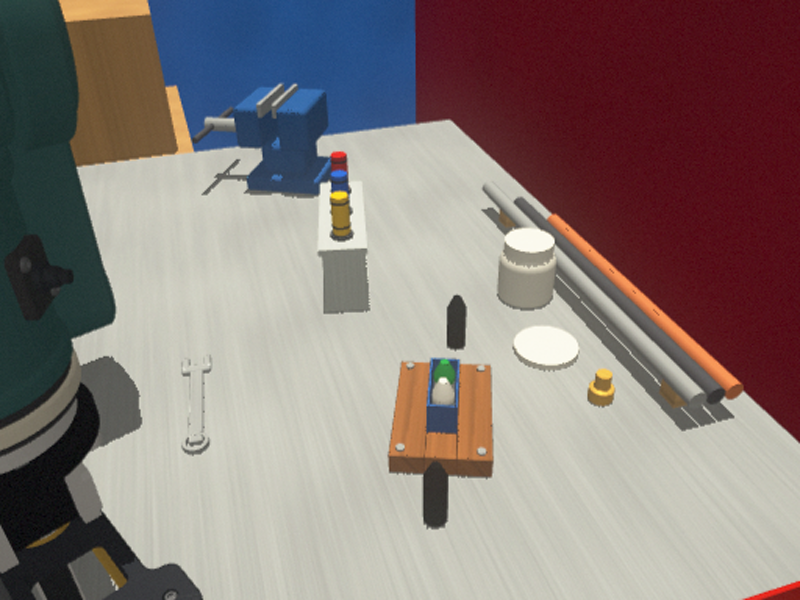

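View pics/top0.png

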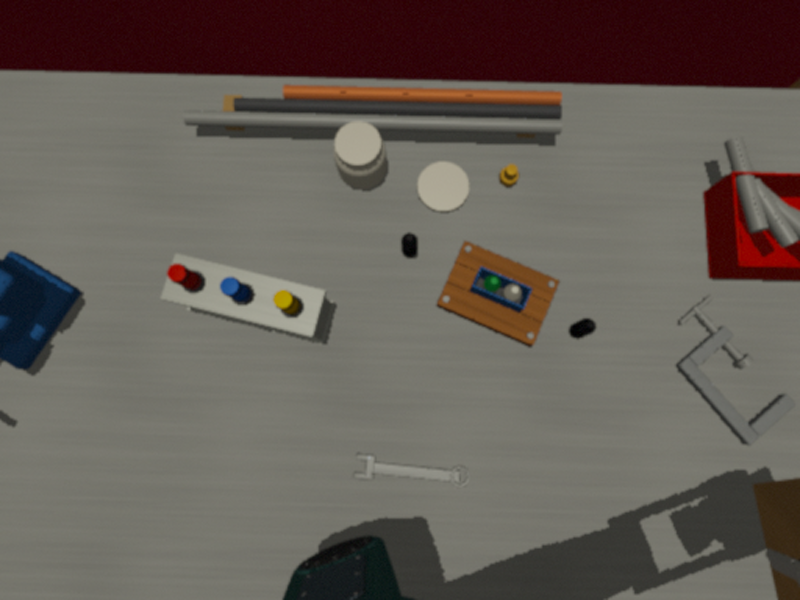

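The side view shows the yellow pin at (340,215), nearest in the row, and the pocket at (443,395). In the top view the yellow top is at (285,299), the pocket is around (501,288), green is at (492,283), and white is at (513,292). I'll compute positions and then look from above the pocket with the wrist camera.

```bash
cat > h.py <<'E'
import numpy as np,cv2
def ray(K,E,uv,z):
    d=E[:3,:3].T@np.linalg.solve(K,[uv[0],uv[1],1.]); c=-E[:3,:3].T@E[:3,3]
    return c+d*(z-c[2])/d[2]
def proj(K,E,P):
    p=K@(E[:3,:3]@np.asarray(P,float)+E[:3,3]); return p[:2]/p[2]
def R(a): # tool down, closing axis y at angle a from world x
    y=np.array([np.cos(a),np.sin(a),0]);z=np.array([0,0,-1.]);return np.column_stack([np.cross(y,z),y,z])
E
python3 - <<'E'
from h import *
from plant import *
d=np.load("top0.npz");K,E=d["K"],d["E"]
for n,uv,z in [("yel",(284.5,298),.171),("blu",(230,287),.171),("red",(178,272),.171),("rackc",(501,288.5),.066),("green",(492.5,282),.078),("white",(513.5,292),.078)]:
    print(n,ray(K,E,np.array(uv)*.64,z).round(4))
d2=np.load("side0.npz")
print("side yel top",ray(d2["K"],d2["E"],np.array((340.5,199))*.64,.171).round(4), "green",ray(d2["K"],d2["E"],np.array((445,365))*.64,.078).round(4),"white",ray(d2["K"],d2["E"],np.array((443.5,383))*.64,.078).round(4))
f=cv2.resize(d["f"][165:225,95:365,::-1],None,fx=2.96,fy=2.96,interpolation=cv2.INTER_CUBIC)
# wrist camera mounting
s=snapshot("wrist");Ew=s["extrinsics"];T=np.eye(4);T[:3,:3]=read_tool_rot();T[:3,3]=read_ee_pos()
print("cam in tool->",(Ew@T).round(3).tolist(),s["intrinsics"].round(1).tolist())
E
```

```text
yel [0.5227 0.1549 0.171 ]
blu [0.5359 0.2293 0.171 ]
red [0.5547 0.3013 0.171 ]
rackc [ 0.564  -0.1521  0.066 ]
green [ 0.5713 -0.1374  0.078 ]
white [ 0.5567 -0.169   0.078 ]
side yel top [0.522 0.142 0.171] green [ 0.5744 -0.1393  0.078 ] white [ 0.5618 -0.1689  0.078 ]
cam in tool-> [[-0.0, 1.0, -0.001, 0.0], [-0.967, -0.001, -0.253, 0.017], [-0.253, 0.0, 0.967, 0.224], [0.0, 0.0, 0.0, 1.0]] [[286.4, 0.0, 254.5], [0.0, 286.4, 194.7], [0.0, 0.0, 1.0]]
```

```bash
python3 - <<'E'
from h import *
from plant import *
def shot(n):
    s=snapshot("wrist");cv2.imwrite(f"pics/{n}.png",cv2.resize(s["frame"][:,:,::-1],(800,600),interpolation=cv2.INTER_CUBIC)); np.savez(n+".npz",K=s["intrinsics"],E=s["extrinsics"],f=s["frame"])
movep([.564,-.152,.22],R(-.42)); sleep(.3); shot("wr")
movep([.5225,.150,.27],R(-.215)); sleep(.3); shot("wp"); print(read_t(),read_q())
E
```

```text
3.75 [ 1.73924379e-01  7.52538153e-02  1.19265360e+00 -5.43256671e-05
  1.87411769e+00  3.90239710e-01]
```

View pics/wr.png

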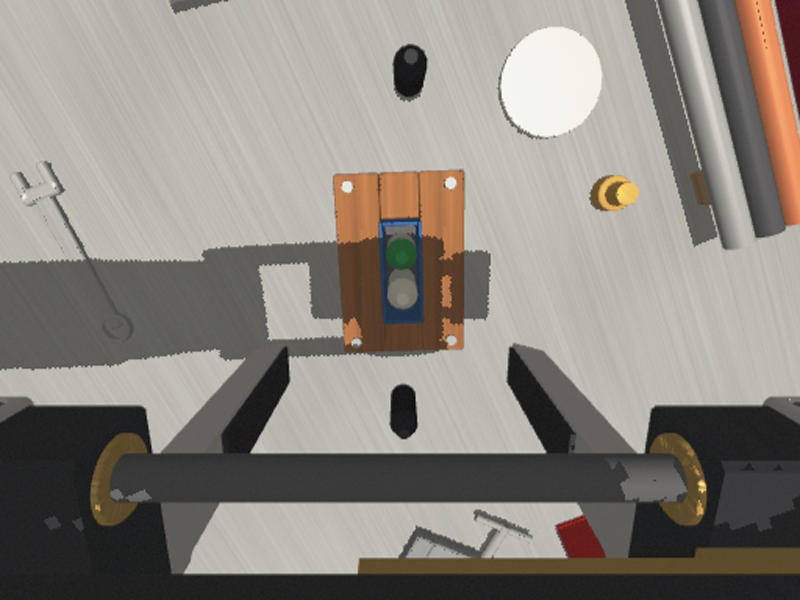

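View pics/wp.png

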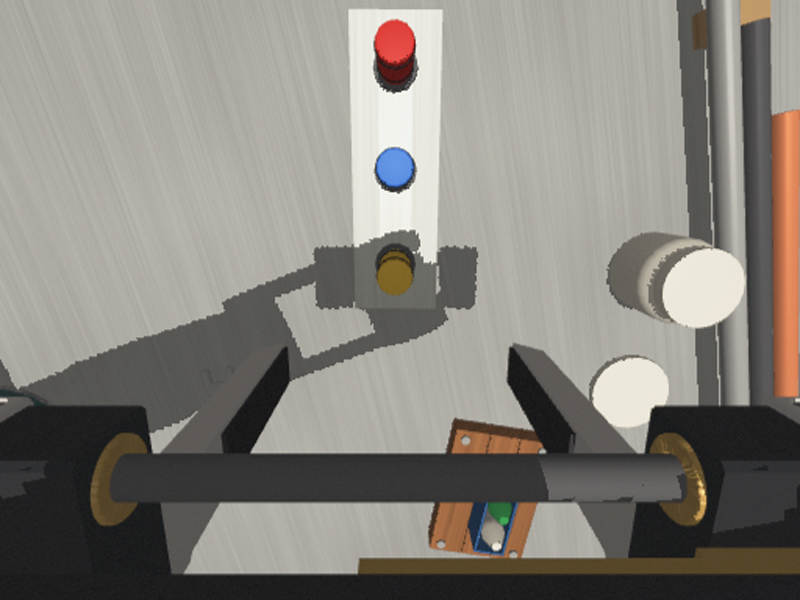

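The pocket rim spans roughly (379–424, 219–323), with green at (402,250) and white at (402,290). The yellow pin's top is at (395,277). Next I'll enlarge the pocket and overlay a rim model.

```bash
python3 - <<'E'
from h import *
d=np.load("wp.npz")
for n,uv in(("yel",(395,278)),("blue",(394.5,167)),("red",(394.5,43))):print(n,ray(d["K"],d["E"],np.array(uv)*.64,.171).round(4))
d=np.load("wr.npz");K,E=d["K"],d["E"]
u0,v0,k=230,132,10
f=d["f"][v0:v0+60,u0:u0+60+10,::-1]
f=cv2.convertScaleAbs(f,alpha=1.6)
f=cv2.resize(f,None,fx=k,fy=k,interpolation=cv2.INTER_CUBIC)
for uv in((379,219),(421,219),(424,323),(383,323)):print("rim",ray(K,E,np.array(uv)*.64,.066).round(4))
cv2.imwrite("pics/crop.png",f[:600])
E
```

```text
yel [0.523  0.1603 0.171 ]
blue [0.539  0.2337 0.171 ]
red [0.555  0.3059 0.171 ]
rim [ 0.5696 -0.1024  0.066 ]
rim [ 0.6005 -0.1162  0.066 ]
rim [ 0.568  -0.1977  0.066 ]
rim [ 0.536  -0.1833  0.066 ]
```

View pics/crop.png

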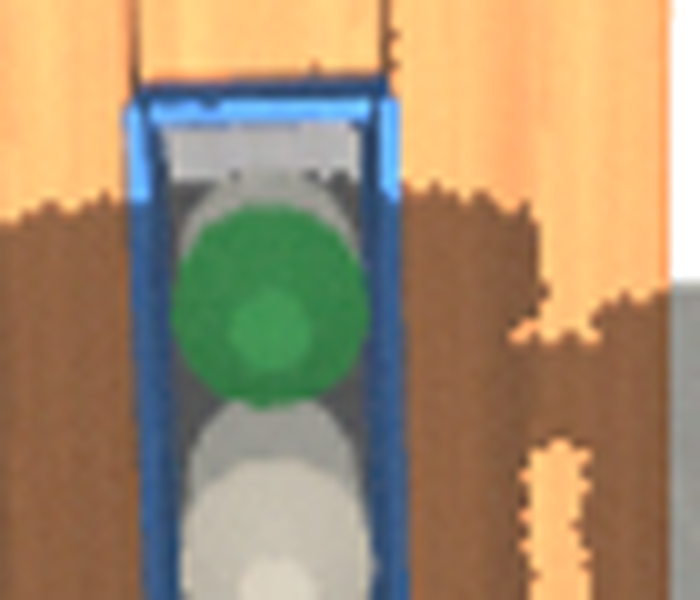

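The enlarged crop shows green's top disc at crop (270,330) and its shoulder circle at (270,305). White's top disc is at about (277,595) and its shoulder at (277,556). Rim outer corners are at (128,100) and (398,97).

```bash
python3 - <<'E'
from h import *
d=np.load("wr.npz");K,E=d["K"],d["E"]
for n,uv,z in (("gtop",(270,330),.082),("wtop",(277,595),.082),("gsh",(270,305),.064),("wsh",(277,556),.064),("rimL",(128,100),.066),("rimR",(398,97),.066)):
    print(n,ray(K,E,np.array(uv)/10+np.array([230,132])+0.0,z).round(4))
c=cv2.resize(cv2.convertScaleAbs(d["f"][132:222,225:290,::-1],alpha=1.6),None,fx=6.6,fy=6.6,interpolation=cv2.INTER_CUBIC)
# model overlay: rack centre guess
y=np.array([.0318,.0815])/np.hypot(.0318,.0815);x=np.array([y[1],-y[0]])
def px(P):return tuple(int(round(v)) for v in (proj(K,E,P)-[225,132]+.5)*6.6)
import sys
c0=np.array([.5683,-.1499])
for hx,hy,col in((17.5,43,(0,0,255)),(14.5,40,(0,255,255))):
    pts=[px([*(c0+x*sx*hx/1e3+y*sy*hy/1e3),.066]) for sx,sy in((1,1),(1,-1),(-1,-1),(-1,1))]
    cv2.polylines(c,[np.array(pts)],True,col,1)
cv2.imwrite("pics/ov.png",c);print(c.shape,np.arctan2(y[1],y[0]))
E
```

```text
gtop [ 0.5743 -0.1362  0.082 ]
wtop [ 0.5614 -0.1673  0.082 ]
gsh [ 0.5746 -0.1359  0.064 ]
wsh [ 0.5619 -0.1667  0.064 ]
rimL [ 0.5689 -0.1046  0.066 ]
rimR [ 0.6001 -0.1181  0.066 ]
(594, 429, 3) 1.1987805119410928
```

View pics/ov.png

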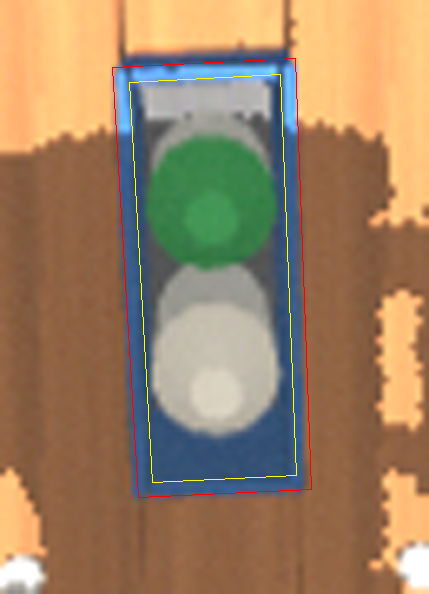

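The rim model fits to about 1 mm. The markers are at (0.5745,-0.136) and (0.5617,-0.167), so the gap midpoint is about (0.568,-0.1515). The wrist and top cameras disagree by about 5 mm on the pin's y, so I'll check that with overlays.

```bash
python3 - <<'E'
from h import *
t=np.linspace(0,2*np.pi,60)
out=[]
for n,k in(("wp",5),("top0",7),("side0",6)):
    d=np.load(n+".npz");K,E=d["K"],d["E"]
    u,v=proj(K,E,[.523,.158,.165]).astype(int);w=260//k//1
    o=np.array([u-w//2,v-w])
    c=cv2.convertScaleAbs(d["f"][o[1]:o[1]+2*w,o[0]:o[0]+w,::-1],alpha=1.5)
    c=cv2.resize(c,None,fx=k,fy=k,interpolation=cv2.INTER_CUBIC)
    for P,col in(((.523,.1603),(255,0,255)),((.5227,.1549),(0,255,0))):
      for z in(.171,):
        p=[(proj(K,E,[P[0]+.013*np.cos(a),P[1]+.013*np.sin(a),z])-o+.5)*k for a in t]
        cv2.polylines(c,[np.array(p,int)],True,col,1)
    out.append(cv2.copyMakeBorder(c,0,520-c.shape[0] if c.shape[0]<520 else 0,0,5,0)[:520])
cv2.imwrite("pics/pin.png",np.hstack(out));print(np.hstack(out).shape)
E
```

```text
(520, 792, 3)
```

View pics/pin.png

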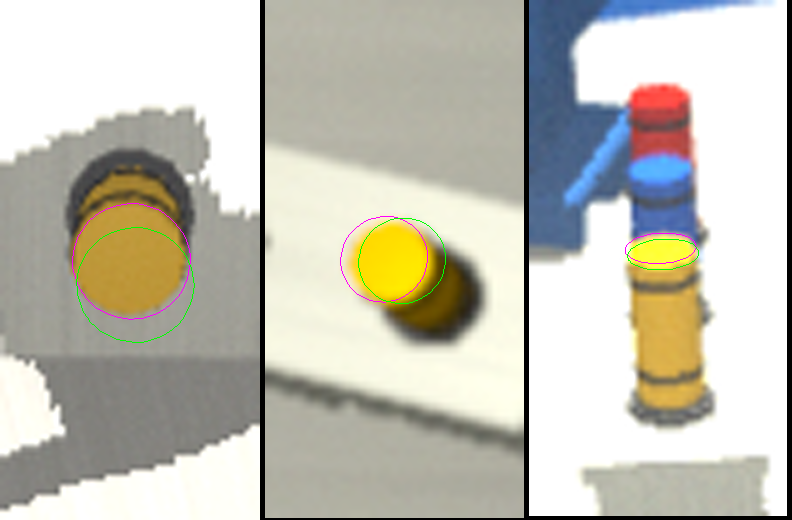

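All three cameras agree on about (0.523,0.1587), so I'll grasp there.

```bash
python3 - <<'E'
from h import *
from plant import *
Rp=R(-.215)
movep([.5232,.1587,.24],Rp); move_straight([.5232,.1587,.130],feed=.12); print(read_force())
set_gripper(0.0,35); print("grip",read_gripper_width()*94,read_grip_force(),read_force())
move_straight([.5232,.1587,.31],feed=.15); print(read_force(),read_moment())
movep([.568,-.1515,.255],R(-.39)); sleep(.3)
print(read_t(),read_ee_pos(),read_force(),read_moment(),read_gripper_width()*94)
for n in("side","top","wrist"):
    s=snapshot(n);np.savez(n+"1.npz",K=s["intrinsics"],E=s["extrinsics"],f=s["frame"])
# overlays: side & wrist crops with predicted tip
out=[]
tip=read_ee_pos()+[0,0,.0188-.008-.124]; 
for n,k in(("side",5),("wrist",5)):
    d=np.load(n+"1.npz");K,E=d["K"],d["E"]
    u,v=proj(K,E,[.568,-.1515,.11]).astype(int);w=78
    o=np.array([max(u-w//2,0),max(v-60,0)]);c=cv2.convertScaleAbs(d["f"][o[1]:o[1]+118,o[0]:o[0]+w,::-1],alpha=1.3)
    c=cv2.resize(c,None,fx=k,fy=k,interpolation=cv2.INTER_CUBIC)
    for P,col in((tip,(255,0,255)),((.568,-.1515,.082),(0,255,255)),((.5745,-.136,.082),(0,0,255)),((.5617,-.167,.082),(0,0,255))):
        p=tuple(((proj(K,E,P)-o+.5)*k).astype(int)); cv2.drawMarker(c,tuple(map(int,p)),col,0,12,1)
    out.append(c)
h=max(c.shape[0] for c in out)
im=np.hstack([cv2.copyMakeBorder(c,0,h-c.shape[0],0,5,0) for c in out]);cv2.imwrite("pics/hov.png",im);print(im.shape,tip)
E
```

```text
[-0.30948471 -0.21394385  0.81835944]
grip 24.663951204610882 34.99875605106354 [-0.48061438 -0.20721158  0.53544511]
[-1.08819267  0.16570272 -1.62828097] [-0.09052192 -0.10050404  0.04802731]
9.0 [ 0.56826719 -0.15049971  0.25537646] [-0.32116239 -0.23145415 -2.49849916] [-0.01986538 -0.05852265 -0.03769098] 24.941099484047896
(590, 790, 3) [ 0.56808549 -0.15105808  0.14191985]
```

View pics/hov.png

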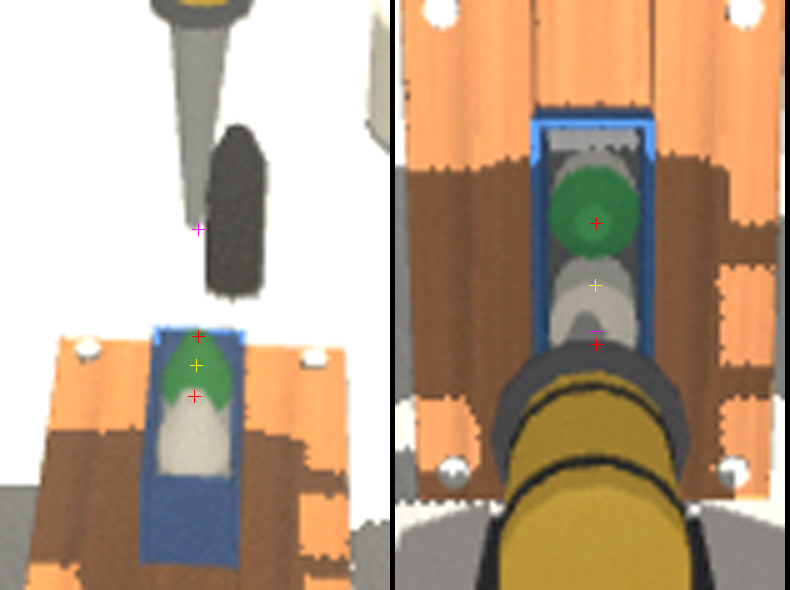

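The pin is held upright, with its tip at (194,227) in the side crop. In the wrist crop it's about 1 mm left of the row centreline, near (586,326). I'll lower it to just above the caps and look again.

```bash
python3 - <<'E'
from h import *
from plant import *
move_straight([.5690,-.1525,.207],feed=.08); sleep(.4)
print(read_t(),read_ee_pos(),read_force(),read_tool_rot()[:,2])
tip=read_ee_pos()+[0,0,.0188-.008-.124];out=[]
for n,k,w,h in(("side",8,45,70),("wrist",7,60,80)):
    s=snapshot(n);K,E=s["intrinsics"],s["extrinsics"]
    u,v=proj(K,E,[.568,-.1515,.09]).astype(int)
    o=np.array([u-w//2,v-h//2]);c=cv2.convertScaleAbs(s["frame"][o[1]:o[1]+h,o[0]:o[0]+w,::-1],alpha=1.4)
    c=cv2.resize(c,None,fx=k,fy=k,interpolation=cv2.INTER_CUBIC)
    for P,col in((tip,(255,0,255)),((.568,-.1515,.082),(0,255,255)),((.5745,-.136,.082),(0,0,255)),((.5617,-.167,.082),(0,0,255))):
        p=tuple(((proj(K,E,P)-o+.5)*k).astype(int)); cv2.drawMarker(c,tuple(map(int,p)),col,0,12,1)
    out.append(c)
h=max(c.shape[0] for c in out)
im=np.hstack([cv2.copyMakeBorder(c,0,h-c.shape[0],0,5,0) for c in out]);cv2.imwrite("pics/hov2.png",im);print(im.shape,tip)
E
```

```text
10.3 [ 0.56912492 -0.15253254  0.20733518] [-0.11356831 -0.11785047 -1.62528271] [ 5.54979190e-04 -1.89501747e-04 -9.99999828e-01]
(560, 790, 3) [ 0.56912492 -0.15253254  0.09413518]
```

View pics/hov2.png

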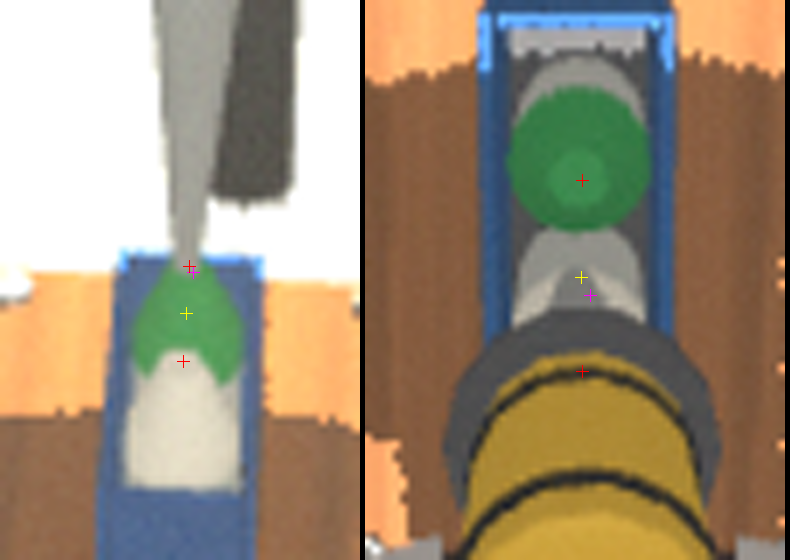

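The tip sits between the caps, about 0.7 mm towards green. I'll shift it slightly and lower it in small, force-watched steps.

```bash
python3 - <<'E'
from h import *
from plant import *
z=.207
move_straight([.5687,-.1532,z],feed=.03);sleep(.3);f0=read_force()
while z>.1145:
    z-=.003 if z>.124 else .001
    move_straight([.5687,-.1532,z],feed=.03)
    if z<.124: sleep(.1)
    f=read_force()-f0; print(round(z,4),read_ee_pos().round(4)[2],f.round(1))
    if f[2]>3 or np.hypot(f[0],f[1])>4: break
sleep(.3);print(read_t(),read_ee_pos(),read_force()-f0,read_moment())
for n,k,w,h in(("side",8,48,70),("wrist",6,66,90)):
    s=snapshot(n);K,E=s["intrinsics"],s["extrinsics"]
    u,v=proj(K,E,[.568,-.1515,.08]).astype(int);o=np.array([u-w//2,v-h//2])
    c=cv2.resize(cv2.convertScaleAbs(s["frame"][o[1]:o[1]+h,o[0]:o[0]+w,::-1],alpha=1.4),None,fx=k,fy=k,interpolation=cv2.INTER_CUBIC)
    c=c[:540]; out=c if n=="side" else np.hstack([out,c[:out.shape[0]] if c.shape[0]>=out.shape[0] else cv2.copyMakeBorder(c,0,out.shape[0]-c.shape[0],0,0,0)])
cv2.imwrite("pics/low.png",out)
E
```

```text
0.204 0.2035 [-0.2 -1.1  0.1]
0.201 0.2006 [-0.3  0.3  0.3]
0.198 0.1977 [-1.1 -0.5 -1.3]
0.195 0.1947 [-0.8 -0.1  0.1]
0.192 0.1916 [-2.   0.2  0.4]
0.189 0.1887 [-1.1 -0.1 -0.3]
0.186 0.1856 [-1.1 -0.6 -0.9]
0.183 0.1826 [-1.8  0.2  0.1]
0.18 0.1796 [-1.2 -0.4 -0.5]
0.177 0.1766 [-0.6 -0.6 -1.1]
0.174 0.1736 [-1.  -0.2 -0.5]
0.171 0.1706 [-1.  -0.3 -0.4]
0.168 0.1677 [-1.6  0.5  0.2]
0.165 0.1646 [-0.4 -0.6 -1. ]
0.162 0.1617 [-1.  -0.5 -1.1]
0.159 0.1587 [-1.2 -0.3 -0.9]
0.156 0.1557 [ 0.2 -0.  -0.5]
0.153 0.1527 [-1.  -0.3 -0.2]
0.15 0.1496 [-2.   0.3 -0.1]
0.147 0.1467 [-1.3 -0.6 -0.7]
0.144 0.1436 [-0.9 -0.1 -1.1]
0.141 0.1406 [-0.6 -0.4 -1.3]
0.138 0.1376 [-1.1 -0.5 -0.9]
0.135 0.1346 [-0.1 -1.2 -0.2]
0.132 0.1317 [-1.  -0.1  0.2]
0.129 0.1287 [-0.8 -0.4  0.1]
0.126 0.1256 [-1.8 -0.5 -1.6]
0.123 0.1229 [-1.5  1.  -1.4]
0.122 0.122 [-1.2  0.7 -0. ]
0.121 0.1209 [-1.   0.  -0.3]
0.12 0.12 [-1.1 -0.3 -1. ]
0.119 0.1189 [-1.3  0.2 -0.6]
0.118 0.1179 [-0.8 -0.5 -0.7]
0.117 0.1169 [-1.5 -0.8 -0.1]
0.116 0.1167 [-1.5  0.4  3.1]
20.8 [ 0.56898058 -0.15329979  0.11663534] [-1.36969126  0.44364472  5.14290395] [ 0.07710868  0.11855013 -0.02311431]
```

View pics/low.png

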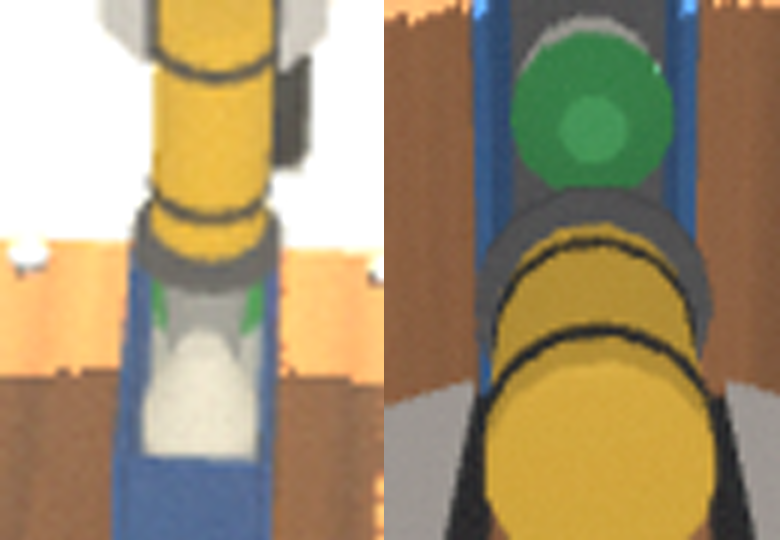

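The tip meets the floor at the expected height with 5 N, and both markers are upright (green at (592,110), white at (200,395)). I'll ease the load, release, retreat and check.

```bash
python3 - <<'E'
from h import *
from plant import *
move_straight([.5688,-.1532,.1169],feed=.02);sleep(.2);print(read_force())
set_gripper(.35,10);sleep(.3);set_gripper(.8);print(read_gripper_width(),read_force())
move_straight([.5688,-.1532,.26],feed=.1);print(read_t(),read_force())
movep([.50,-.02,.30],R(-.39));sleep(.3)
s=snapshot("side");t=snapshot("top")
a=s["frame"][180:310,225:330,::-1];b=t["frame"][145:225,270:370,::-1]
a=cv2.resize(a,None,fx=4,fy=4,interpolation=cv2.INTER_CUBIC);b=cv2.resize(b,None,fx=3.7,fy=3.7,interpolation=cv2.INTER_CUBIC)
cv2.imwrite("pics/end.png",np.hstack([a,cv2.copyMakeBorder(b,0,a.shape[0]-b.shape[0],0,0,0)]));print(read_t())
E
```

```text
[0.31730896 0.24430766 1.25834863]
0.8014924999270001 [ 0.77813695 -0.63338921  0.27340928]
24.4167 [-1.02302531 -0.13390638 -0.41804534]
25.4833
```

View pics/end.png

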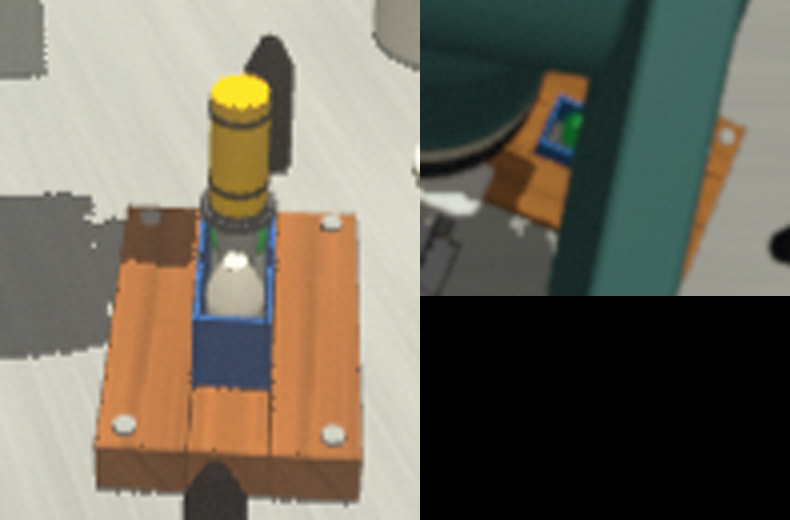

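The pin stands at (240,150) between white at (236,285) and green behind it, and the gripper is clear. I'll hand it in.

```bash
python3 -c "
from plant import *
print(sign_off())"
```

```text
the job is handed in; nothing more can be done
None
```

The yellow drift pin stands tip down on the pocket floor between the two markers, released at about 25 s, with both markers still standing when I last looked, and the job is handed in.

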